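# Set the centrifuge dial and start it

### The arm

A 6-joint arm with a two-finger parallel gripper is mounted at the origin on the work surface. World frame = base frame: x ahead of the robot, y to its left, z up, the work surface at z = 0. Lengths are in m, angles in rad, forces in N, time in s.
With the tool pointing down it reaches from about 0.35 to 0.925 m from the base axis. Payload 6.4 kg.
Tool frame: the origin (TCP) lies midway between the tips of the shut fingers; the grasp point (between the pads) lies 19 mm behind it; x points along the fingers, z is the direction in which the jaws open and shut, and the axes are right-handed (so a half turn about x gives the same grasp; the last joint's range is limited). The gripper opens to 94 mm and grips with 3 to 60 N. Pads are 16 mm wide; open, the fingers measure 119 mm over their backs; the gripper's body (75 mm by 177 mm) begins 78 mm behind the grasp point.
Start: joints at [-0.174, 0.245, 1.558, -0, 1.339, -0.174], TCP at [0.65, 0, 0.205] pointing down, gripper open.
Joint ranges: [-3.13, 3.13], [-1.02, 2.26], [0.13, 2.54], [-0.95, 4.09], [0.21, 2.88], [-2.74, 2.74]. Speed limits (rad/s): [2.57, 2.57, 3.14, 3.14, 3.14, 3.14].

### API

Orientations are given as a rotation vector (axis times angle).
In Python, from workcell import arm gives the robot as it stands.
- The arm moves only by the tool apply_moves, never from a script. Its argument "deltas" is a list of rows, each an object of numbers: "tx", "ty", "tz": the shift along the tool's x, y, z in units of 40 mm (1.0 is 40 mm); "ax", "ay", "az": the turn, a rotation vector about the tool's x, y, z in units of 5 degrees (1.0 is 5 degrees). In form: [{"tx": .., "ty": .., "tz": .., "ax": .., "ay": .., "az": ..}, ...]. A call has 1 to 8 rows; each row shifts and turns the commanded pose from where the row before left it, along the tool's axes as they then stand; what a row does not reach is not made up. A row lasts 1/12 s, in which the tool goes at most 41.7 mm and 7.16 degrees, less where a joint would pass 70% of its speed; a pose out of reach is approached as far as the arm can. A call is refused whole if a number of a shift passes 1 or a number of a turn 1, either way. A call with a gripper value outside its range is refused whole. "grip" is the opening, from -1 (shut) to 1 (fully open), set as the call begins (left out, the last holds). The fingers move at their own pace and stop on an object; "grip_force" is the grip in N (left out, the last holds). Time passes only in rows, so rows that do not move let the fingers close. It gives the time, the measured TCP pose, the force and the opening at its end, in the units of the state.
- arm.get_obs(): the state, without advancing time (a new reading comes with each control period).
- arm.snapshot(name): name is "scene" or "side" or "wrist"; returns the picture (384x512x3 uint8, red, green, blue); there is no depth.
- arm.calibration(name): a dict with "camera_matrix" (3x3 intrinsics, pixels), "cam_to_world" (4x4, takes a point from camera to world coordinates); the wrist camera has in their place "T_tool_cam" (4x4, takes a point from camera to tool coordinates, whose origin is the TCP and whose axes are the tool frame's). Camera axes: x right, y up, looking along -z (the intrinsics and any distortion apply to the point x, -y, -z); pixel columns grow to the right and rows downward; lengths in m; the calibration is good to about 2 mm. The wrist camera is an equidistant fisheye: a pixel r from the principal point sees the ray r / f radians off the axis. A picture is of the moment at which its call begins: read the wrist's pose just before it. calibration takes no time and is no camera call.
- arm.job_done(): hands the job in, once; it reports no verdict.
The state is a dict: "t": time; "q": joint angles; "joint_vel": joint speeds; "joint_efforts": joint torques, N m; "ee_pos": TCP position; "eef_rot": TCP orientation; "wrist_force": force on the tool from outside, world axes, zero at the start; "torque": the same for the moment, N m; "gripper_width": finger opening in m.
Only numpy, scipy, OpenCV 4.12 (cv2) and the standard library are available. Lean on these libraries where they do the work, as an engineer would, in place of code of your own. Each camera call takes 0.05 s, during which the arm holds its last target. There are 200 camera calls.

### The job

Set the bench centrifuge to its two-pip speed: with fingertips only, turn the knurled dial clockwise, click by click, by friction on its rim or top until its pointer clicks in at the two-pip mark (bring it back if it goes past), without ever taking the dial between the fingers. Then press the start button fully down with a fingertip and let it come back up. Do not press start before the dial is set, and leave everything else on the desk and on the machine where it stands.

Things in the scene. Friction and masses are not known exactly. Their poses are not given: they have to be found in the camera images.
- centrifuge: bench centrifuge, fixed to the desk: white casing 200 mm deep (its x) x 300 mm wide (its y) x 70 mm (its flat deck, from which the controls rise, is 70 mm above the desk); origin on the desk under the casing's centre, x to its back (away from the robot at yaw 0), y to its left, z up. A clear domed lid (180 mm across, up to 64 mm above the deck) sits on its left part; the controls are on the right part: dial further back, start button nearer its front
- dial (a joint): angle of the dial, rad: grows as the dial turns CLOCKWISE seen from above. Click stops (detents) at 0 (a short bar mark), 0.6 (one pip), 1.2 (two pips) and 1.8 (three pips); end stops just outside 0 and 1.8. A spring detent resists with up to about 0.04 N m (friction included), pulls the dial into the nearest stop when let go (halfway points 0.3, 0.9, 1.5) and holds it there
- dial_top (a point): centre of the dial's flat top, on its vertical axis. The dial is a black knurled round knob, 56 mm across and 22 mm high, its underside 3 mm above the casing's deck; it turns but cannot be lifted or pushed down. Moderate fingertip pressure (about 8 N) on its top or against its rim is enough to turn it by friction. Located in the centrifuge's frame 25 mm to the back and 90 mm to the right of the origin
- dial_pointer (a point): outer end of the white pointer line on the dial's top, 27 mm from the axis; it turns with the dial and points to the chosen mark
- two_pips (a point): middle of the two-pip mark printed on the deck (two black dots of 7 mm in a radial row, 42 mm from the dial's axis on average). The four marks lie around the far side of the dial 0.6 rad apart, from left to right: short bar, one pip, two pips, three pips
- start (a joint): travel of the start button, m: 0 released, 0.006 fully down; sprung, about 5 N fully down, comes back up when let go
- start_top (a point): centre of the start button's top; it moves with the button; the button is round and dark, 28 mm across, pressed straight down, on a round-edged grey housing nearer the front of the same deck, 91 mm from the dial's axis
- vial: small stoppered glass vial, 22 mm across, 42 mm tall, standing loose on the centrifuge's deck between dome and start button; origin under its centre
- carton_a: flat white medicine carton 50 x 90 x 35 mm, loose on the desk just right of the centrifuge; origin under its centre
- carton_b: cardboard carton 60 x 60 x 70 mm, loose on the desk left of the centrifuge; origin under its centre
- sanitizer: hand sanitiser bottle 56 mm across, 150 mm tall, loose on the desk; origin under its centre
- pill_jar: amber pill jar 48 mm across, 75 mm tall, loose on the desk; origin under its centre
- pen_cup: dark metal pen cup 76 mm across, 95 mm tall, loose on the desk; origin under its centre
- stamp: wooden-handled rubber stamp 36 mm across, 70 mm tall, loose on the desk; origin under its centre

How it is judged:
By the outcome, as a careful person would: the job done as asked, in the order asked, and still so for the second after the job is handed in, with the robot touching nothing.
It also fails if it takes over 48 s, if anything falls off the work surface, if the arm or the gripper's body presses on something with over 40 N, if the wrist force passes 120 N, or if a joint passes its speed limit or range.

## Working session

There is one attempt and no reset: what is moved stays moved. The work goes in short steps, Python scripts to look and compute and a tool call to move; the robot and the scene stay as the last step left them, time stands still between calls to the robot, and variables do not carry over. Pictures are saved under pics/ and viewed, on a budget of 10 in all, crops included, one or two more only if the job needs it, and the job is handed in when it is done.

Besides the shell and the picture viewer there is one more tool, called after "Request:" by a JSON object that holds its "method" and its "body", one argument or row to a line. apply_moves: Moves the arm, as the interface text tells. Its arguments: {"type":"object","properties":{"deltas":{"type":"array"},"grip":{"type":"number"},"grip_force":{"type":"number"}},"required":["deltas"]}

```bash
mkdir -p pics; python3 - <<'E'
from workcell import arm
import cv2,numpy as np
o=arm.get_obs();print(o)
for n in("scene","wrist"):
    im=arm.snapshot(n);cv2.imwrite(f"pics/{n}0.png",cv2.resize(im[:,:,::-1],None,fx=1.5,fy=1.5,interpolation=cv2.INTER_CUBIC))
    c=arm.calibration(n);print(n,{k:np.round(v,4).tolist() if not isinstance(v,str) else v for k,v in c.items()})
E
```

```text
{'t': 0.0, 'q': array([-1.74106613e-01,  2.45777737e-01,  1.55900352e+00, -2.43387545e-05,
        1.33868055e+00, -1.74091506e-01]), 'joint_vel': array([ 1.68592468e-03, -4.63404855e-04, -8.98778767e-05, -1.89510429e-03,
       -3.02264458e-05, -1.46002431e-03]), 'joint_efforts': array([ 8.38778797e-04, -4.15839279e+01, -3.14599335e+01,  6.84806099e-02,
        3.33599187e-02, -1.41738678e-04]), 'ee_pos': array([6.49405037e-01, 9.95240816e-05, 2.04374238e-01]), 'eef_rot': array([2.43487729e-04, 1.57264132e+00, 2.28583204e-04]), 'wrist_force': array([ 0.82228298,  0.70407123, -0.50294275]), 'torque': array([ 0.01973788, -0.02069306,  0.04013633]), 'gripper_width': 0.0938373427134098}
scene {'camera_matrix': [[350.1433, 0.0, 252.3262], [0.0, 350.1433, 190.4383], [0.0, 0.0, 1.0]], 'cam_to_world': [[-0.3308, -0.6751, 0.6594, 0.9828], [0.9437, -0.2329, 0.2349, 0.2124], [-0.005, 0.7, 0.7142, 0.5749], [0.0, 0.0, 0.0, 1.0]]}
wrist {'camera_matrix': [[297.3186, 0.0, 253.9525], [0.0, 297.3186, 191.871], [0.0, 0.0, 1.0]], 'T_tool_cam': [[0.0015, 0.2519, -0.9678, -0.1793], [0.0008, 0.9678, 0.2519, 0.0732], [1.0, -0.0011, 0.0013, 0.001], [0.0, 0.0, 0.0, 1.0]]}
```

View pics/scene0.png

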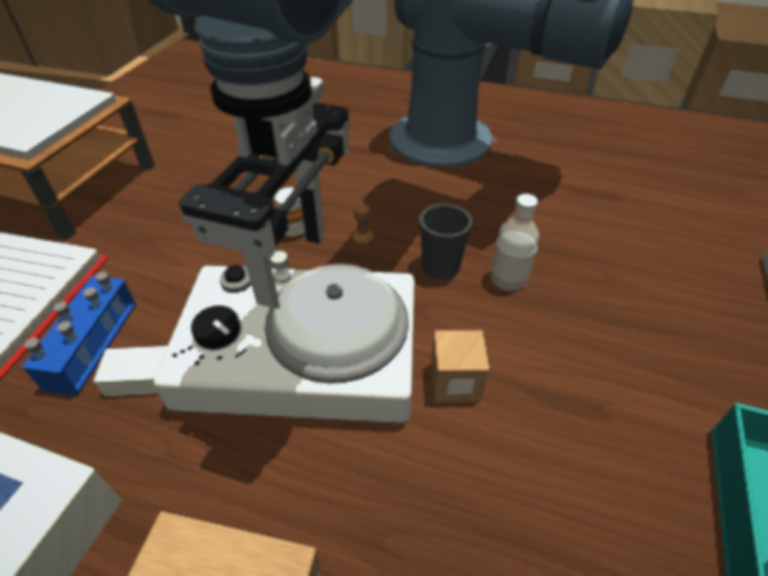

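View pics/wrist0.png

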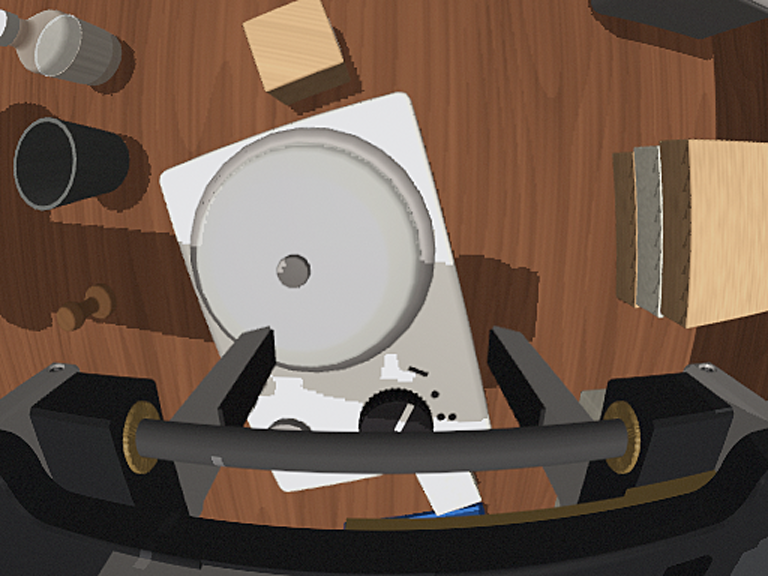

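The wrist view shows the centrifuge turned about +14°. The dial is near (397,420), with its pointer towards the bar at (418,371), one pip at (435,394) and two pips at (447,417). The scene view shows the dial at (216,326) and the start button at (235,274). Next I'll turn these into positions.

```bash
cat > h.py <<'E'
from workcell import arm
import cv2,numpy as np
from scipy.spatial.transform import Rotation as R
def ray(n,px,o=None):
    c=arm.calibration(n);K=np.array(c["camera_matrix"]);u=(np.array(px,float)-K[:2,2])/K[0,0]
    if n=="wrist":
        th=np.hypot(*u);s=np.sin(th)/th;d=np.array([u[0]*s,-u[1]*s,-np.cos(th)])
        T=np.eye(4);T[:3,:3]=R.from_rotvec(o["eef_rot"]).as_matrix();T[:3,3]=o["ee_pos"];T=T@np.array(c["T_tool_cam"])
    else: d=np.array([u[0],-u[1],-1]);T=np.array(c["cam_to_world"])
    return T[:3,3],T[:3,:3]@d
def at(n,px,z,o=None):
    p,d=ray(n,px,o);return (p+d*(z-p[2])/d[2])[:2].round(4)
E
python3 - <<'E'
from h import *
o=arm.get_obs()
for k,p,z in [("LF",(162,175),.07),("LB",(407,93),.07),("RF",(287,491),.07),("bar",(418,371),.07),("p1",(435,394),.07),("p2",(447,417),.07),("ptr",(411,404),.095)]:print(k,at("wrist",np.array(p)/1.5,z,o))
for k,p,z in [("dial",(216,326),.095),("start",(235,272),.09),("ptr",(226,331),.095),("LB",(412,402),.07),("RB",(162,387),.07),("LF",(414,274),.07),("RF",(204,268),.07),("vial",(279,257),.112)]:print(k,at("scene",np.array(p)/1.5,z))
E
```

```text
LF [0.484  0.0796]
LB [0.6678 0.1313]
RF [ 0.5641 -0.2004]
bar [ 0.6786 -0.075 ]
p1 [ 0.6929 -0.0955]
p2 [ 0.7039 -0.1174]
ptr [ 0.6721 -0.0903]
dial [ 0.6665 -0.1063]
start [ 0.5733 -0.1358]
ptr [ 0.6693 -0.091 ]
LB [0.6745 0.1409]
RB [ 0.7487 -0.1326]
LF [0.4795 0.0851]
RF [ 0.5635 -0.1952]
vial [ 0.5483 -0.08  ]
```

Request:
{"method": "apply_moves", "body": {
  "deltas": [
    {"ty": -0.95, "tz": 0.1},
    {"ty": -0.95, "tz": 0.1},
    {"ty": -0.95, "tz": 0.1},
    {"ty": -0.9, "tz": 0.1},
    {"tx": 0.4},
    {"tx": 0.4},
    {"tx": 0.4},
    {"tx": 0.4}
  ],
  "grip": -1,
  "grip_force": 20
}}

```text
validation failed for argument at $.de...
```

Request:
{"method": "apply_moves", "body": {
  "deltas": [
    {"tx": 0},
    {"tx": 0}
  ]
}}

```text
validation failed for argument at $.de...
```

```bash
python3 - <<'E'
from h import *
o=arm.get_obs();print(o["ee_pos"],o["eef_rot"],o["wrist_force"],o["t"])
im=arm.snapshot("wrist");cv2.imwrite("pics/w1.png",cv2.resize(im[:,:,::-1],None,fx=1.5,fy=1.5,interpolation=cv2.INTER_CUBIC))
E
```

```text
[6.49484478e-01 9.97419260e-05 2.04483050e-01] [2.35054186e-04 1.57244642e+00 2.26333438e-04] [ 0.02678895 -0.54289625  0.56979294] 0.1
```

View pics/w1.png

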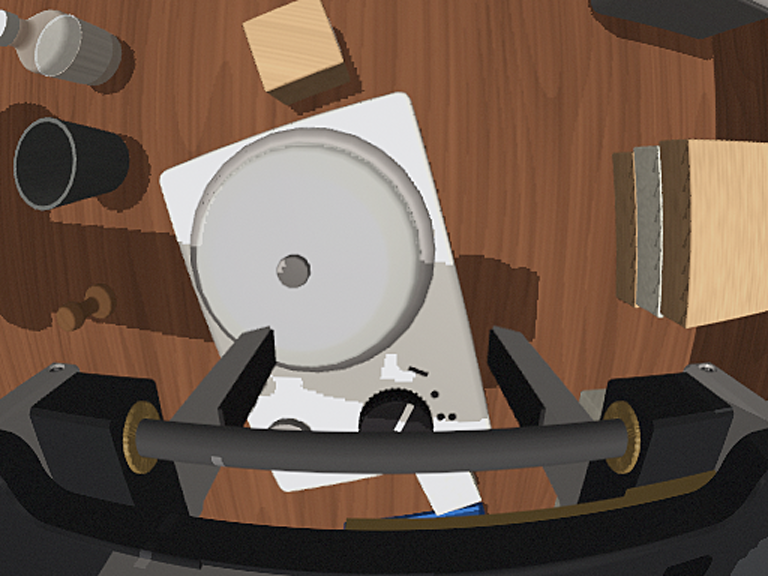

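The call was refused and nothing moved, so this picture is the same as before. I'll try again with full rows.

Request:
{"method": "apply_moves", "body": {
  "deltas": [
    {"tx": 0, "ty": -0.95, "tz": 0.1, "ax": 0, "ay": 0, "az": 0},
    {"tx": 0, "ty": -0.95, "tz": 0.1, "ax": 0, "ay": 0, "az": 0},
    {"tx": 0, "ty": -0.95, "tz": 0.1, "ax": 0, "ay": 0, "az": 0},
    {"tx": 0, "ty": -0.9, "tz": 0.1, "ax": 0, "ay": 0, "az": 0},
    {"tx": 0.4, "ty": 0, "tz": 0, "ax": 0, "ay": 0, "az": 0},
    {"tx": 0.4, "ty": 0, "tz": 0, "ax": 0, "ay": 0, "az": 0},
    {"tx": 0.4, "ty": 0, "tz": 0, "ax": 0, "ay": 0, "az": 0},
    {"tx": 0.4, "ty": 0, "tz": 0, "ax": 0, "ay": 0, "az": 0}
  ],
  "grip": -1,
  "grip_force": 20
}}

```text
t: 0.82
ee_pos: [0.6657, -0.1504, 0.1403]
eef_rot: [0.001, 1.571, -0.0]
wrist_force: [0.4, -0.2, -0.0]
gripper_width: 0.0442
```

Request:
{"method": "apply_moves", "body": {
  "deltas": [
    {"tx": 0, "ty": 0, "tz": 0, "ax": 0, "ay": 0, "az": 0},
    {"tx": 0, "ty": 0, "tz": 0, "ax": 0, "ay": 0, "az": 0},
    {"tx": 0, "ty": 0, "tz": 0, "ax": 0, "ay": 0, "az": 0},
    {"tx": 0, "ty": 0, "tz": 0, "ax": 0, "ay": 0, "az": 0},
    {"tx": 0, "ty": 0, "tz": 0, "ax": 0, "ay": 0, "az": 0},
    {"tx": 0, "ty": 0, "tz": 0, "ax": 0, "ay": 0, "az": 0},
    {"tx": 0, "ty": 0, "tz": 0, "ax": 0, "ay": 0, "az": 0},
    {"tx": 0, "ty": 0, "tz": 0, "ax": 0, "ay": 0, "az": 0}
  ]
}}

```text
t: 1.48
ee_pos: [0.6662, -0.15, 0.1418]
eef_rot: [-0.0, 1.57, -0.0]
wrist_force: [0.4, 0.0, -1.2]
gripper_width: 0.0006
```

```bash
python3 - <<'E'
from h import *
o=arm.get_obs();print(o["ee_pos"],o["eef_rot"],o["wrist_force"],o["t"],o["gripper_width"])
im=arm.snapshot("wrist");cv2.imwrite("pics/w2.png",cv2.resize(im[:,:,::-1],None,fx=1.5,fy=1.5,interpolation=cv2.INTER_CUBIC))
E
```

```text
[ 0.66616432 -0.15002079  0.14184241] [-1.90365257e-04  1.57027026e+00 -1.45451778e-04] [ 0.43665051  0.04988508 -1.23059342] 1.4833 0.0006168824169446854
```

View pics/w2.png

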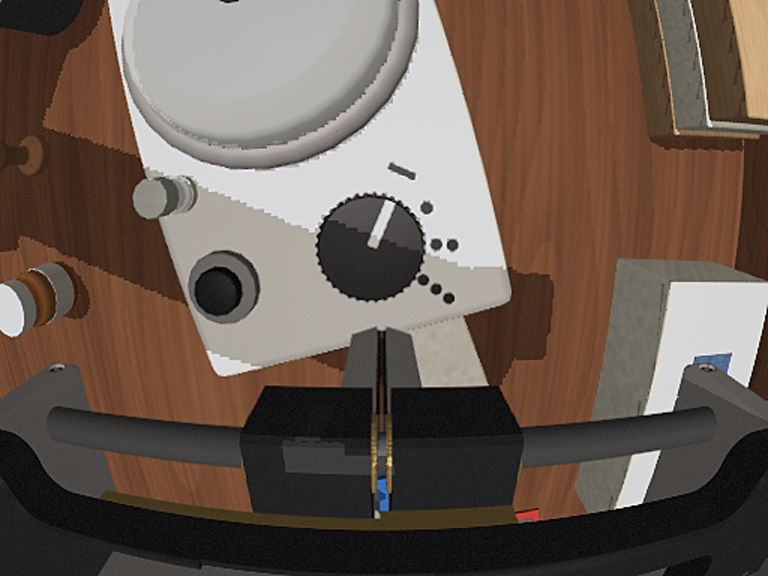

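The view is clear. The dial top is centred near (370,247), with its left and right rims at 317 and 424. The pointer tip is at (391,201), the bar at (402,171), one pip at (427,208), two pips at (444,244), and the button top at (218,291). The shut fingertips are at (381,332).

```bash
python3 - <<'E'
from h import *
o=arm.get_obs()
for k,p,z in [("dial",(370,246),.095),("L",(318,246),.095),("R",(422,246),.095),("T",(375,195),.095),("B",(368,299),.095),("ptr",(391,201),.095),("bar",(402,171),.07),("p1",(427,208),.07),("p2",(444.5,244.5),.07),("p3",(436,289),.07),("start",(218,291),.085),("start",(218,291),.095),("housing",(225,287),.075),("tip",(381,330),o["ee_pos"][2])]:print(k,at("wrist",np.array(p)/1.5,z,o))
P=np.array([at("wrist",np.array(p)/1.5,.07,o) for p in[(402,171),(427,208),(444.5,244.5),(436,289)]])
from scipy.optimize import least_squares
f=lambda v:(P-np.array([[v[0]+.042*np.cos(v[2]-.6*i),v[1]+.042*np.sin(v[2]-.6*i)] for i in range(4)])).ravel()
s=least_squares(f,[.66,-.11,1.2]);print(s.x,s.fun.round(4))
E
```

```text
dial [ 0.6611 -0.1135]
L [ 0.6343 -0.1134]
R [ 0.6879 -0.1134]
T [ 0.6637 -0.0874]
B [ 0.66   -0.1418]
ptr [ 0.6718 -0.0904]
bar [ 0.6784 -0.0749]
p1 [ 0.6927 -0.0957]
p2 [ 0.7031 -0.1165]
p3 [ 0.699  -0.1428]
start [ 0.5733 -0.1403]
start [ 0.5772 -0.1376]
housing [ 0.5741 -0.1405]
tip [ 0.6669 -0.1421]
[ 0.6617829  -0.11764033  1.21199965] [ 0.0019  0.0034 -0.0035 -0.0022 -0.0007  0.0006  0.0023 -0.0019]
```

Request:
{"method": "apply_moves", "body": {
  "deltas": [
    {"tx": 0, "ty": 0.25, "tz": -0.06, "ax": 0, "ay": 0, "az": 0},
    {"tx": 0, "ty": 0.25, "tz": -0.06, "ax": 0, "ay": 0, "az": 0},
    {"tx": 0.5, "ty": 0, "tz": 0, "ax": 0, "ay": 0, "az": 0},
    {"tx": 0.4, "ty": 0, "tz": 0, "ax": 0, "ay": 0, "az": 0},
    {"tx": 0.2, "ty": 0, "tz": 0, "ax": 0, "ay": 0, "az": 0},
    {"tx": 0, "ty": 0, "tz": 0, "ax": 0, "ay": 0, "az": 0},
    {"tx": 0, "ty": 0, "tz": 0, "ax": 0, "ay": 0, "az": 0}
  ]
}}

```text
t: 2.12
ee_pos: [0.6612, -0.1293, 0.0975]
eef_rot: [-0.0, 1.571, 0.0]
wrist_force: [-0.4, 0.5, 0.7]
gripper_width: 0.0003
```

Request:
{"method": "apply_moves", "body": {
  "deltas": [
    {"tx": 0.05, "ty": 0, "tz": 0, "ax": 0, "ay": 0, "az": 0},
    {"tx": 0.03, "ty": 0, "tz": 0, "ax": 0, "ay": 0, "az": 0},
    {"tx": 0, "ty": 0, "tz": 0, "ax": 0, "ay": 0, "az": 0}
  ]
}}

```text
t: 2.37
ee_pos: [0.6617, -0.1299, 0.0953]
eef_rot: [-0.0, 1.57, -0.0]
wrist_force: [-0.6, 0.3, 3.7]
gripper_width: 0.0005
```

Request:
{"method": "apply_moves", "body": {
  "deltas": [
    {"tx": 0.02, "ty": 0, "tz": 0, "ax": 0, "ay": 0, "az": 0},
    {"tx": 0, "ty": 0, "tz": 0, "ax": 0, "ay": 0, "az": 0},
    {"tx": 0, "ty": 0, "tz": 0, "ax": 0, "ay": 0, "az": 0}
  ]
}}

```text
t: 2.62
ee_pos: [0.6619, -0.1299, 0.0952]
eef_rot: [-0.0, 1.569, -0.0]
wrist_force: [-2.2, 1.5, 6.9]
gripper_width: 0.0006
```

Request:
{"method": "apply_moves", "body": {
  "deltas": [
    {"tx": 0.025, "ty": 0, "tz": 0, "ax": 0, "ay": 0, "az": 0},
    {"tx": 0, "ty": 0.0015, "tz": -0.034, "ax": 1, "ay": 0, "az": 0},
    {"tx": 0, "ty": 0.0015, "tz": -0.034, "ax": 1, "ay": 0, "az": 0},
    {"tx": 0, "ty": 0.0015, "tz": -0.034, "ax": 1, "ay": 0, "az": 0},
    {"tx": 0, "ty": 0.0015, "tz": -0.034, "ax": 1, "ay": 0, "az": 0},
    {"tx": 0, "ty": 0.0015, "tz": -0.034, "ax": 1, "ay": 0, "az": 0},
    {"tx": 0, "ty": 0.0015, "tz": -0.034, "ax": 1, "ay": 0, "az": 0},
    {"tx": 0, "ty": 0.0015, "tz": -0.034, "ax": 1, "ay": 0, "az": 0}
  ]
}}

```text
t: 3.28
ee_pos: [0.6541, -0.1286, 0.0952]
eef_rot: [0.48, 1.511, -0.483]
wrist_force: [-1.1, -1.4, 7.8]
gripper_width: 0.0006
```

```bash
python3 - <<'E'
from h import *
o=arm.get_obs();print(o["ee_pos"],o["eef_rot"],o["wrist_force"],o["torque"],o["t"],R.from_rotvec(o["eef_rot"]).as_matrix()[:,1])
im=arm.snapshot("wrist");cv2.imwrite("pics/w3.png",cv2.resize(im[80:280,130:390,::-1],None,fx=3,fy=3,interpolation=cv2.INTER_CUBIC))
E
```

```text
[ 0.65411334 -0.12860291  0.09517015] [ 0.48030317  1.51096658 -0.48273758] [-1.07864075 -1.36088799  7.80960203] [-0.37890014  0.10564553 -0.00411603] 3.2833 [5.77230637e-01 8.16581131e-01 2.19421683e-04]
```

View pics/w3.png

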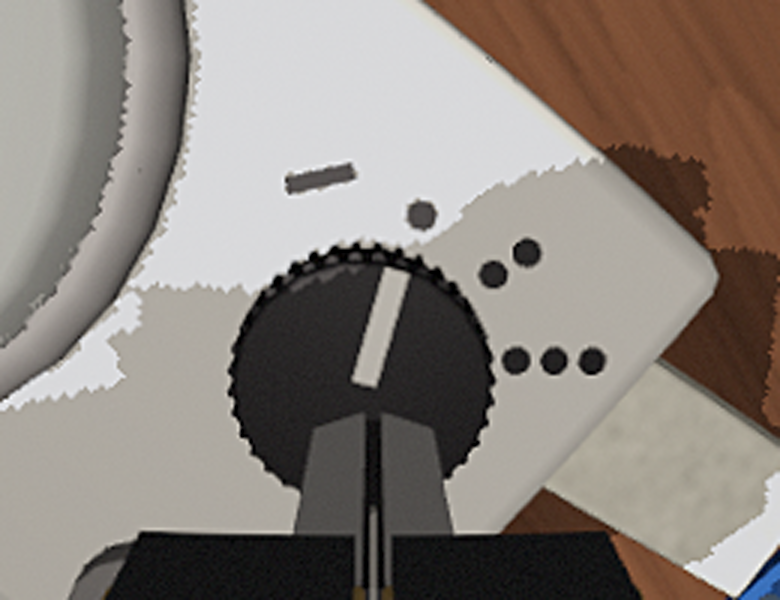

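The dial has followed the fingertip: the pointer tip at (395,270) aims at one pip, (422,215). I'll carry on by the same angle.

Request:
{"method": "apply_moves", "body": {
  "deltas": [
    {"tx": 0, "ty": 0.0015, "tz": -0.034, "ax": 1, "ay": 0, "az": 0},
    {"tx": 0, "ty": 0.0015, "tz": -0.034, "ax": 1, "ay": 0, "az": 0},
    {"tx": 0, "ty": 0.0015, "tz": -0.034, "ax": 1, "ay": 0, "az": 0},
    {"tx": 0, "ty": 0.0015, "tz": -0.034, "ax": 1, "ay": 0, "az": 0},
    {"tx": 0, "ty": 0.0015, "tz": -0.034, "ax": 1, "ay": 0, "az": 0},
    {"tx": 0, "ty": 0.0015, "tz": -0.034, "ax": 1, "ay": 0, "az": 0},
    {"tx": 0, "ty": 0.0015, "tz": -0.034, "ax": 1, "ay": 0, "az": 0},
    {"tx": 0, "ty": 0, "tz": 0, "ax": 0, "ay": 0, "az": 0}
  ]
}}

```text
t: 4.0
ee_pos: [0.6479, -0.1211, 0.0952]
eef_rot: [0.95, 1.349, -0.95]
wrist_force: [-1.7, -2.1, 9.9]
gripper_width: 0.0008
```

```bash
python3 - <<'E'
from h import *
o=arm.get_obs();print(o["ee_pos"],o["eef_rot"],o["wrist_force"],o["torque"],o["t"],R.from_rotvec(o["eef_rot"]).as_matrix()[:,1])
im=arm.snapshot("wrist");cv2.imwrite("pics/w4.png",cv2.resize(im[80:280,130:390,::-1],None,fx=3,fy=3,interpolation=cv2.INTER_CUBIC))
E
```

```text
[ 0.6478509  -0.12112137  0.09520305] [ 0.94959035  1.348726   -0.95042801] [-1.68479993 -2.1480501   9.85516385] [-0.33749988  0.50473817 -0.03406243] 4.0 [0.94072256 0.33917037 0.00212846]
```

View pics/w4.png

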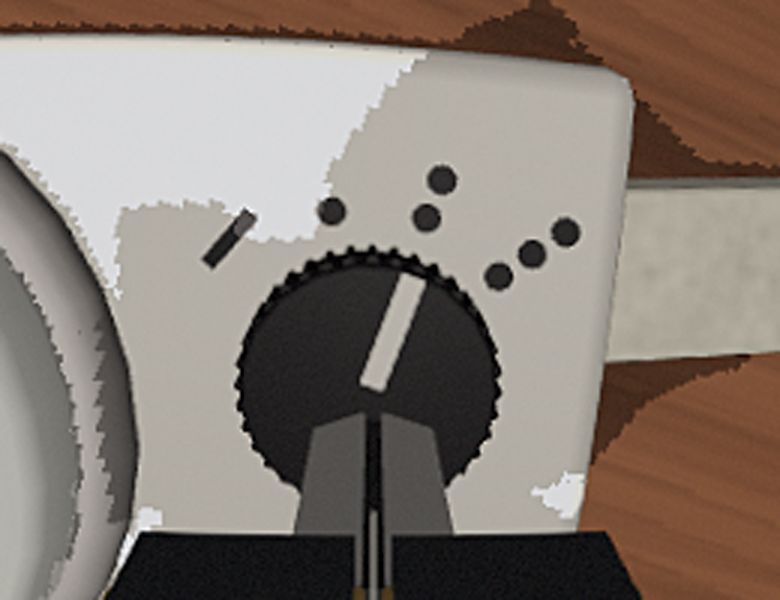

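The pointer tip at (412,277) lines up with the two pips at (427,218) and (443,180). I'll lift off, move above the button, and check that the dial has held.

Request:
{"method": "apply_moves", "body": {
  "deltas": [
    {"tx": -0.1, "ty": 0, "tz": 0, "ax": 0, "ay": 0, "az": 0},
    {"tx": -0.4, "ty": 0, "tz": 0, "ax": 0, "ay": 0, "az": 0},
    {"tx": -0.4, "ty": 0, "tz": 0, "ax": 0, "ay": 0, "az": 0},
    {"tx": 0, "ty": -0.5, "tz": -0.05, "ax": 0, "ay": 0, "az": 0},
    {"tx": 0, "ty": -0.5, "tz": -0.05, "ax": 0, "ay": 0, "az": 0},
    {"tx": 0, "ty": 0, "tz": 0, "ax": 0, "ay": 0, "az": 0},
    {"tx": 0, "ty": 0, "tz": 0, "ax": 0, "ay": 0, "az": 0}
  ]
}}

```text
t: 4.63
ee_pos: [0.6072, -0.1296, 0.1283]
eef_rot: [0.949, 1.354, -0.949]
wrist_force: [-0.4, 0.2, -0.4]
gripper_width: 0.0004
```

```bash
python3 - <<'E'
from h import *
o=arm.get_obs();print(o["ee_pos"],o["eef_rot"],o["wrist_force"],o["t"],R.from_rotvec(o["eef_rot"]).as_matrix()[:,1:])
im=arm.snapshot("wrist");cv2.imwrite("pics/w5.png",cv2.resize(im[:,:,::-1],None,fx=1.5,fy=1.5,interpolation=cv2.INTER_CUBIC))
E
```

```text
[ 0.60721121 -0.12956491  0.12825076] [ 0.94920116  1.3544264  -0.948817  ] [-0.41337625  0.24729232 -0.38398458] 4.6333 [[ 9.39975833e-01  3.41240982e-01]
 [ 3.41241019e-01 -9.39975750e-01]
 [-1.51738277e-05 -4.26455664e-04]]
```

View pics/w5.png

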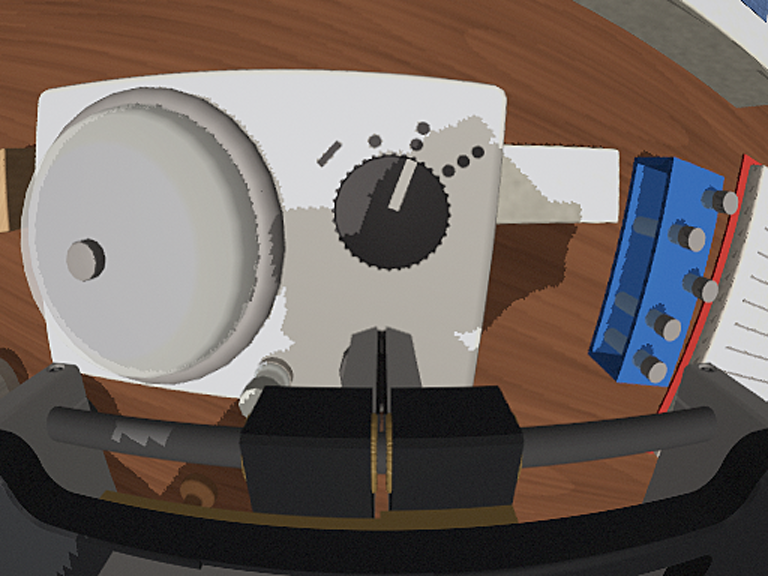

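```bash
python3 - <<'E'
from h import *
o=arm.get_obs()
w=lambda p,z:at("wrist",np.array(p)/1.5,z,o)
c=w((391.5,211.5),.095);print(c)
for k,p,z in[("ptr",(409,162),.095),("bar",(329,153),.07),("p1",(375,141),.07),("p2",(420,136),.07),("p3",(463,161),.07)]:
    v=w(p,z)-c;print(k,v,np.degrees(np.arctan2(v[1],v[0])))
a,b=w((398,207),.095),w((410,161),.095);print(np.degrees(np.arctan2(*(b-a)[::-1])))
E
```

```text
[ 0.6621 -0.1153]
ptr [0.0251 0.0004] 0.9130028668154182
bar [0.0166 0.0406] 67.76196728443556
p1 [0.0306 0.0198] 32.90524292298793
p2 [ 0.0414 -0.0014] -1.936800386221047
p3 [ 0.0373 -0.0275] -36.4000679477028
5.785554864697485
```

Request:
{"method": "apply_moves", "body": {
  "deltas": [
    {"tx": 0, "ty": -0.43, "tz": -0.03, "ax": 0, "ay": 0, "az": 0},
    {"tx": 0, "ty": -0.42, "tz": -0.03, "ax": 0, "ay": 0, "az": 0},
    {"tx": 0.35, "ty": 0, "tz": 0, "ax": 0, "ay": 0, "az": 0},
    {"tx": 0.35, "ty": 0, "tz": 0, "ax": 0, "ay": 0, "az": 0},
    {"tx": 0, "ty": 0, "tz": 0, "ax": 0, "ay": 0, "az": 0},
    {"tx": 0, "ty": 0, "tz": 0, "ax": 0, "ay": 0, "az": 0}
  ]
}}

```text
t: 5.18
ee_pos: [0.5749, -0.1386, 0.0997]
eef_rot: [0.948, 1.356, -0.948]
wrist_force: [-0.4, 0.6, 1.0]
gripper_width: 0.0005
```

The pointer is at +0.9° and the two-pip mark at -1.9°, so the dial is in that stop. Now I'll press the button.

Request:
{"method": "apply_moves", "body": {
  "deltas": [
    {"tx": 0.1, "ty": 0, "tz": 0, "ax": 0, "ay": 0, "az": 0},
    {"tx": 0.1, "ty": 0, "tz": 0, "ax": 0, "ay": 0, "az": 0},
    {"tx": 0, "ty": 0, "tz": 0, "ax": 0, "ay": 0, "az": 0},
    {"tx": 0, "ty": 0, "tz": 0, "ax": 0, "ay": 0, "az": 0}
  ]
}}

```text
t: 5.52
ee_pos: [0.5751, -0.139, 0.0927]
eef_rot: [0.948, 1.354, -0.948]
wrist_force: [-0.2, -0.5, 0.1]
gripper_width: 0.0005
```

Request:
{"method": "apply_moves", "body": {
  "deltas": [
    {"tx": 0.1, "ty": 0, "tz": 0, "ax": 0, "ay": 0, "az": 0},
    {"tx": 0, "ty": 0, "tz": 0, "ax": 0, "ay": 0, "az": 0},
    {"tx": 0, "ty": 0, "tz": 0, "ax": 0, "ay": 0, "az": 0}
  ]
}}

```text
t: 5.77
ee_pos: [0.5754, -0.1392, 0.0891]
eef_rot: [0.949, 1.353, -0.948]
wrist_force: [0.2, 0.3, 3.7]
gripper_width: 0.0006
```

Request:
{"method": "apply_moves", "body": {
  "deltas": [
    {"tx": 0.06, "ty": 0, "tz": 0, "ax": 0, "ay": 0, "az": 0},
    {"tx": 0, "ty": 0, "tz": 0, "ax": 0, "ay": 0, "az": 0},
    {"tx": 0, "ty": 0, "tz": 0, "ax": 0, "ay": 0, "az": 0}
  ]
}}

```text
t: 6.02
ee_pos: [0.5754, -0.1392, 0.0866]
eef_rot: [0.949, 1.353, -0.948]
wrist_force: [0.2, 0.1, 4.2]
gripper_width: 0.0005
```

Request:
{"method": "apply_moves", "body": {
  "deltas": [
    {"tx": 0.06, "ty": 0, "tz": 0, "ax": 0, "ay": 0, "az": 0},
    {"tx": 0, "ty": 0, "tz": 0, "ax": 0, "ay": 0, "az": 0},
    {"tx": 0, "ty": 0, "tz": 0, "ax": 0, "ay": 0, "az": 0}
  ]
}}

```text
t: 6.27
ee_pos: [0.5756, -0.1392, 0.0861]
eef_rot: [0.948, 1.353, -0.948]
wrist_force: [-3.5, 1.7, 15.1]
gripper_width: 0.0004
```

Request:
{"method": "apply_moves", "body": {
  "deltas": [
    {"tx": 0.05, "ty": 0, "tz": 0, "ax": 0, "ay": 0, "az": 0},
    {"tx": 0, "ty": 0, "tz": 0, "ax": 0, "ay": 0, "az": 0},
    {"tx": 0, "ty": 0, "tz": 0, "ax": 0, "ay": 0, "az": 0}
  ]
}}

```text
t: 6.52
ee_pos: [0.5757, -0.1393, 0.0858]
eef_rot: [0.948, 1.354, -0.948]
wrist_force: [-8.0, 3.5, 24.0]
gripper_width: 0.0002
```

The travel ends at a hard stop at z≈0.086 with 24 N. I'll release slowly to find where contact ends, which gives the travel.

Request:
{"method": "apply_moves", "body": {
  "deltas": [
    {"tx": -0.17, "ty": 0, "tz": 0, "ax": 0, "ay": 0, "az": 0},
    {"tx": 0, "ty": 0, "tz": 0, "ax": 0, "ay": 0, "az": 0},
    {"tx": 0, "ty": 0, "tz": 0, "ax": 0, "ay": 0, "az": 0}
  ]
}}

```text
t: 6.77
ee_pos: [0.5755, -0.1393, 0.089]
eef_rot: [0.948, 1.352, -0.948]
wrist_force: [2.8, 0.4, 3.7]
gripper_width: 0.0007
```

Request:
{"method": "apply_moves", "body": {
  "deltas": [
    {"tx": -0.06, "ty": 0, "tz": 0, "ax": 0, "ay": 0, "az": 0},
    {"tx": 0, "ty": 0, "tz": 0, "ax": 0, "ay": 0, "az": 0},
    {"tx": 0, "ty": 0, "tz": 0, "ax": 0, "ay": 0, "az": 0}
  ]
}}

```text
t: 7.02
ee_pos: [0.5747, -0.1391, 0.0905]
eef_rot: [0.948, 1.355, -0.949]
wrist_force: [1.7, 0.0, 1.6]
gripper_width: 0.0007
```

Request:
{"method": "apply_moves", "body": {
  "deltas": [
    {"tx": -0.02, "ty": 0, "tz": 0, "ax": 0, "ay": 0, "az": 0},
    {"tx": 0, "ty": 0, "tz": 0, "ax": 0, "ay": 0, "az": 0},
    {"tx": 0, "ty": 0, "tz": 0, "ax": 0, "ay": 0, "az": 0}
  ]
}}

```text
t: 7.27
ee_pos: [0.5745, -0.139, 0.0913]
eef_rot: [0.948, 1.355, -0.949]
wrist_force: [0.6, -0.5, 1.6]
gripper_width: 0.0004
```

Request:
{"method": "apply_moves", "body": {
  "deltas": [
    {"tx": -0.2, "ty": 0, "tz": 0, "ax": 0, "ay": 0, "az": 0},
    {"tx": -0.7, "ty": 0, "tz": 0, "ax": 0, "ay": 0, "az": 0},
    {"tx": -0.7, "ty": 0, "tz": 0, "ax": 0, "ay": 0, "az": 0},
    {"tx": -0.5, "ty": 0, "tz": 0, "ax": 0, "ay": 0, "az": 0},
    {"tx": 0, "ty": -0.6, "tz": 0, "ax": 0, "ay": 0, "az": 0},
    {"tx": 0, "ty": -0.6, "tz": 0, "ax": 0, "ay": 0, "az": 0},
    {"tx": 0, "ty": -0.3, "tz": 0, "ax": 0, "ay": 0, "az": 0},
    {"tx": 0, "ty": 0, "tz": 0, "ax": 0, "ay": 0, "az": 0}
  ]
}}

```text
t: 7.93
ee_pos: [0.5165, -0.1596, 0.1752]
eef_rot: [0.95, 1.356, -0.95]
wrist_force: [-0.1, 0.1, -0.2]
gripper_width: 0.0006
```

```bash
python3 - <<'E'
from h import *
o=arm.get_obs();print(o["ee_pos"],o["wrist_force"],o["t"])
im=arm.snapshot("wrist");cv2.imwrite("pics/w6.png",cv2.resize(im[:,:,::-1],None,fx=1.5,fy=1.5,interpolation=cv2.INTER_CUBIC))
E
```

```text
[ 0.51645561 -0.15963318  0.17517116] [-0.14490011  0.06600111 -0.17989385] 7.9333
```

View pics/w6.png

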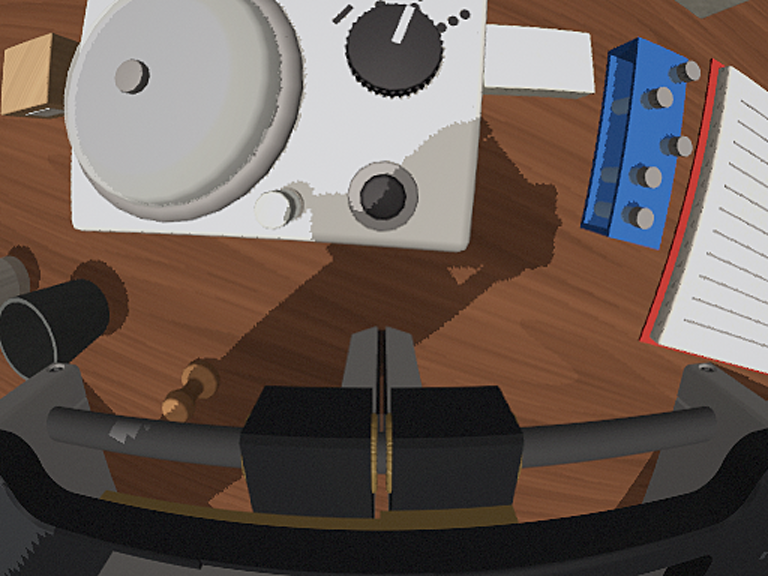

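```bash
python3 - <<'E'
from h import *
o=arm.get_obs();w=lambda p,z:at("wrist",np.array(p)/1.5,z,o)
im=arm.snapshot("wrist");cv2.imwrite("pics/w7.png",cv2.resize(im[90:180,215:305,::-1],None,fx=6,fy=6,interpolation=cv2.INTER_CUBIC))
print(w((382,197),.092), w((383,196),.075))
E
```

```text
[ 0.5744 -0.1396] [ 0.5744 -0.1402]
```

View pics/w7.png

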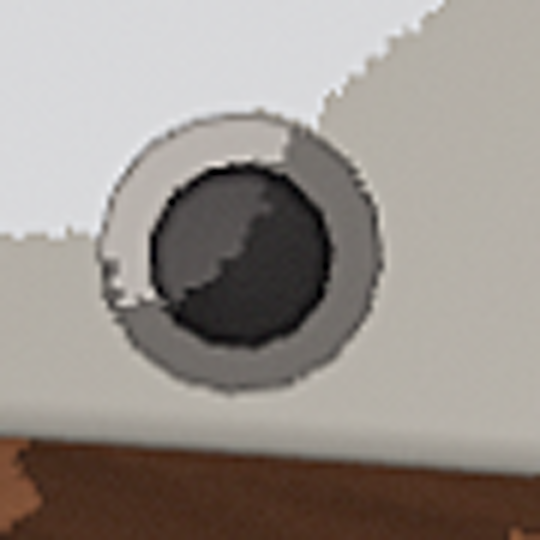

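The button is back up, and it stands about 8–9 mm above the housing's outline. A 6 mm press therefore ended at its own stop and not on the housing. The dial is still at two pips and the vial and cartons look undisturbed, so I'm handing in.

```bash
python3 -c "
from workcell import arm
print(arm.job_done())"
```

```text
the job is handed in; nothing more can be done
None
```

I set the dial to two pips and then pressed the start button and let it come back up. The job was handed in at about 8 s on the robot's clock.

- **Dial:** I turned it by friction with the shut fingertips pressed on its top at about 8–10 N, in two 35° arcs, never taking it between the fingers. After lift-off the pointer was at +0.9° and the two-pip mark at −1.9°. A second estimate, along the pointer line, gave +5.8°. The stops are 34° apart, so both readings put it in the two-pip stop.
- **Start button:** I pressed it after the dial was set, down to a hard stop at z ≈ 0.086 m with 24 N, then let it up. The travel came to about 6 mm, but only to within about 0.7 mm. That the stop was the button's own and not the housing rests on the pictures: the released button stands about 8–9 mm above the housing's outline.
- **Last look:** The last wrist picture, with the gripper clear and no force on it, shows the button up and the pointer towards two pips. The vial and the other objects in view look undisturbed; I checked those by eye only, and the sanitiser and pill jar were mostly or wholly out of that picture.
- **Slips:** My first move call was refused because its rows were incomplete; nothing moved. I viewed nine pictures.

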